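Return specimen jars to their fitted spill trays

TASK

Four glass specimen jars and four empty spill trays stand mixed on the sorting table: put every jar into the tray of its own shape and size, standing upright and flat on the tray's floor inside the rim, with the square and oblong jars turned to line up with their trays. Set each jar down rather than dropping it, never tip one over, and leave the brush and the tape roll where they lie.

Things in the scene. Friction and masses are not known exactly. Their poses are not given: they have to be found in the camera images.
- big_round_jar_center (a point): Loose closed glass specimen jar, large and round, 60 mm in diameter, 84 mm tall, straight-sided over its whole height, with a flat white plastic lid (top 14 mm) of the same outline, a dry specimen inside and a blank white label on its -x side. This point is the jar's centre, 42 mm above its underside; z is up. It starts standing upright on the table.
- small_round_jar_center (a point): Loose closed glass specimen jar, small and round, 40 mm in diameter, 68 mm tall, straight-sided over its whole height, with a flat white plastic lid (top 14 mm) of the same outline, a dry specimen inside and a blank white label on its -x side. This point is the jar's centre, 34 mm above its underside; z is up. It starts standing upright on the table.
- square_jar_center (a point): Loose closed glass specimen jar, square in plan, 48 x 48 mm, 80 mm tall, straight-sided over its whole height, with a flat white plastic lid (top 14 mm) of the same outline, a dry specimen inside and a blank white label on its -x side. This point is the jar's centre, 40 mm above its underside; z is up. x and y are square to its sides. It starts standing upright on the table.
- oblong_jar_center (a point): Loose closed glass specimen jar, oblong in plan, 36 mm along its x and 64 mm along its y, 74 mm tall, straight-sided over its whole height, with a flat white plastic lid (top 14 mm) of the same outline, a dry specimen inside and a blank white label on its -x side. This point is the jar's centre, 37 mm above its underside; z is up. It starts standing upright on the table.
- big_round_tray: Fixed shallow grey plastic spill tray, round, 78 mm inside diameter, walls 3 mm thick; its floor is 4 mm and its rim 10 mm above the table. Origin at the centre of its underside, on the table (z = 0); z is up. It is for the large round jar.
- small_round_tray: Fixed shallow grey plastic spill tray, round, 58 mm inside diameter, walls 3 mm thick; its floor is 4 mm and its rim 10 mm above the table. Origin at the centre of its underside, on the table (z = 0); z is up. It is for the small round jar.
- square_tray: Fixed shallow grey plastic spill tray, square, 64 x 64 mm inside, x and y square to its sides, walls 3 mm thick; its floor is 4 mm and its rim 10 mm above the table. Origin at the centre of its underside, on the table (z = 0); z is up. It is for the square jar, turned to any of the four ways that line up the sides.
- oblong_tray: Fixed shallow grey plastic spill tray, oblong, 52 mm inside along its x and 80 mm inside along its y, walls 3 mm thick; its floor is 4 mm and its rim 10 mm above the table. Origin at the centre of its underside, on the table (z = 0); z is up. It is for the oblong jar, long side along long side, either way round.
- brush_grip (a point): Bystander: a loose hand brush lying at the left edge of the work area (beyond y = 0.33); this point is on its handle. Leave it alone.
- tape_roll: Bystander: a loose roll of paper tape lying flat at the right edge of the work area (beyond y = -0.33), 68 mm across and 19 mm high, origin at the centre of its underside. Leave it alone.

How it is judged:
At the end, for the whole second after the job is handed in: Each jar stands released and at rest in the tray of its own shape and size: centre within 12 mm of the tray centre, underside within 3 mm of its floor, upright within 0.08 rad, square and oblong jars lined up with their trays within 0.3 rad (symmetric turns count) (horizontal distance between big_round_jar_center and big_round_tray below 0.012 m and z of big_round_jar_center in the frame of big_round_tray between 0.043 and 0.049 m and angle between each of big_round_jar_center, small_round_jar_center, square_jar_center, oblong_jar_center's own z axis and vertical below 0.08 rad and linear speed of each of big_round_jar, small_round_jar, square_jar, oblong_jar below 0.02 m/s and angular speed of each of big_round_jar, small_round_jar, square_jar, oblong_jar below 0.2 rad/s and contact force between the fingers and big_round_jar below 0.05 N and horizontal distance between small_round_jar_center and small_round_tray below 0.012 m and z of small_round_jar_center in the frame of small_round_tray between 0.035 and 0.041 m and contact force between the fingers and small_round_jar below 0.05 N and horizontal distance between square_jar_center and square_tray below 0.012 m and z of square_jar_center in the frame of square_tray between 0.041 and 0.047 m and contact force between the fingers and square_jar below 0.05 N and (angle between the x axis of square_jar_center and the x axis of square_tray, either way round below 0.3 rad or angle between the x axis of square_jar_center and the y axis of square_tray, either way round below 0.3 rad) and horizontal distance between oblong_jar_center and oblong_tray below 0.012 m and z of oblong_jar_center in the frame of oblong_tray between 0.038 and 0.044 m and contact force between the fingers and oblong_jar below 0.05 N and angle between the x axis of oblong_jar_center and the x axis of oblong_tray, either way round below 0.3 rad); the robot touches nothing.
It fails at once if a jar is tipped by more than 30 degrees (angle between any of big_round_jar_center, small_round_jar_center, square_jar_center, oblong_jar_center's own z axis and vertical above 0.52 rad).
It fails at once if a jar is let go with its base more than 40 mm above the table ((height (world z) of big_round_jar_center above 0.082 m and contact force between the fingers and big_round_jar below 0.05 N) or (height (world z) of small_round_jar_center above 0.074 m and contact force between the fingers and small_round_jar below 0.05 N) or (height (world z) of square_jar_center above 0.08 m and contact force between the fingers and square_jar below 0.05 N) or (height (world z) of oblong_jar_center above 0.077 m and contact force between the fingers and oblong_jar below 0.05 N)).
It fails at once if the brush is moved by more than 30 mm (distance of brush_grip from where it was at the start of the episode above 0.03 m).
It fails at once if the tape roll is moved by more than 30 mm (distance of tape_roll from where it was at the start of the episode above 0.03 m).
It also fails if it takes over 102 s, if anything falls off the work surface, if the arm or the gripper's body presses on something with over 40 N, if the wrist force passes 120 N, or if a joint passes its speed limit or range.

ROBOT

A 6-joint arm with a two-finger parallel gripper is mounted at the origin on the work surface. World frame = base frame: x ahead of the robot, y to its left, z up, the work surface at z = 0. Lengths are in m, angles in rad, forces in N, time in s.
With the tool pointing down it reaches from about 0.15 to 0.775 m from the base axis. Payload 6.1 kg.
Tool frame: the origin (TCP) lies between the finger pads; the fingertips stand ahead of it and the grasp point (between the pads) lies 5 mm behind it (tcp_to_tips is the y of the fingertips in the tool frame, in m); y points along the fingers, x is the direction in which the jaws open and shut, and the axes are right-handed (so a half turn about y gives the same grasp; the last joint's range is limited). The gripper opens to 85 mm and grips with 20 to 120 N. Pads are 22 mm wide; open, the fingers measure 114 mm over their backs; the gripper's body (76 mm by 85 mm) begins 54 mm behind the grasp point. The pads swing forward as they close: fully open they stand 13 mm farther back than shut.
Start: joints at [1.344, 0.126, -0.04, 1.405, 0, 1.571], TCP at [0.118, 0.512, 0.245] pointing down, gripper open.
Joint ranges: [-2.72, 2.72], [-0.95, 1.95], [-1.27, 1.35], [-1.78, 2.02], [-1.46, 1.47], [-3.14, 3.14]. Speed limits (rad/s): [2.39, 2.39, 3.01, 3.14, 3.14, 3.14].

INTERFACE

Orientations are given as a unit quaternion [x, y, z, w].
In Python, from bench import * gives the robot as it stands.
- The arm moves only by the tool drive_tool, never from a script. Its argument "rows" is a list of rows, each a list of 3 entries, a list of its own where there are three numbers: the shift along the world's x, y, z in m, then the turn, a rotation vector about the world's x, y, z in rad, then the closure, from -1 (fully open) to 1 (shut), so that 0 is half open. In form: [[[x, y, z], [wx, wy, wz], grip], ...]. A call has 1 to 12 rows; each row is the pose to reach, as a shift and turn from the pose commanded when the call began; what a row does not reach only later rows make up. A row lasts 1/12 s, in which the tool goes at most 41.7 mm and 7.16 degrees, less where a joint would pass 70% of its speed; a pose out of reach is approached as far as the arm can. A call with a gripper value outside its range is refused whole. The fingers move at their own pace and stop on an object; "newtons" is the grip in N (left out, the last holds). Time passes only in rows, so rows that repeat a pose let the fingers close. It gives the time, the measured TCP pose, the force and the opening at its end, in the units of the state.
- state(): the state, without advancing time (a new reading comes with each control period).
- get_image(name): name is "side" or "top" or "wrist"; returns the picture (480x640x3 uint8, red, green, blue); there is no depth.
- camera_info(name): a dict with "fx", "fy", "cx", "cy" (pixels), "R" (3x3) and "t" (3): a world point X has camera coordinates R X + t; the wrist camera has in their place "T_tool_cam" (4x4, takes a point from camera to tool coordinates, whose origin is the TCP and whose axes are the tool frame's). Camera axes: x right, y down, z forward; pixel columns grow to the right and rows downward; lengths in m; the calibration is good to about 2 mm. A picture is of the moment at which its call begins: read the wrist's pose just before it. camera_info takes no time and is no camera call.
- hand_in(): hands the job in, once; it reports no verdict.
The state is a dict: "clock": time; "qpos": joint angles; "qvel": joint speeds; "joint_torque": joint torques, N m; "tcp_pos": TCP position; "tool_rot": TCP orientation; "ft_force": force on the tool from outside, world axes, zero at the start; "wrist_torque": the same for the moment, N m; "gripper_width": finger opening in m.
Only numpy, scipy, OpenCV 4.12 (cv2) and the standard library are available. Lean on these libraries where they do the work, as an engineer would, in place of code of your own. Each camera call takes 0.05 s, during which the arm holds its last target.

## Working session

There is one attempt and no reset: what is moved stays moved. The work goes in short steps, Python scripts to look and compute and a tool call to move; the robot and the scene stay as the last step left them, time stands still between calls to the robot, and variables do not carry over. Pictures are saved under pics/ and viewed, and the job is handed in when it is done.

Besides the shell and the picture viewer there is one more tool, called after "Emit:" in YAML: its name, and indented under it one key for each argument. drive_tool: Moves the arm, as the interface text tells. Its arguments: {"type":"object","properties":{"rows":{"type":"array","items":{"type":"array"}},"newtons":{"type":"number"}},"required":["rows"]}

```bash
mkdir -p pics; python3 - <<'E'
from bench import *
import cv2,numpy as np
np.set_printoptions(precision=4,suppress=True)
s=state()
for k in ['clock','tcp_pos','tool_rot','gripper_width','ft_force']:print(k,s[k])
for n in ['top','side','wrist']:
    im=get_image(n); cv2.imwrite(f'pics/{n}0.png',im[:,:,::-1])
    print(n,camera_info(n))
E
```

```text
clock 0.0
tcp_pos [0.118  0.5112 0.2445]
tool_rot [ 0.5537  0.4397 -0.4407 -0.553 ]
gripper_width 0.08488149666678944
ft_force [1.2946 0.087  0.0966]
top {'fx': 595.6141282095008, 'fy': 595.6141282095008, 'cx': 318.1646634011375, 'cy': 242.41978223236055, 'R': array([[ 0.0212, -0.9997, -0.0117],
       [-0.9951, -0.02  , -0.0972],
       [ 0.0969,  0.0137, -0.9952]]), 't': array([-0.0165,  0.5522,  1.2925])}
side {'fx': 601.273032788102, 'fy': 601.273032788102, 'cx': 325.6355546067178, 'cy': 243.42766682930917, 'R': array([[ 0.9346, -0.3553, -0.0145],
       [-0.1928, -0.4723, -0.8601],
       [ 0.2988,  0.8067, -0.5099]]), 't': array([-0.4965,  0.1713,  1.2481])}
wrist {'fx': 357.9133959716504, 'fy': 357.9133959716504, 'cx': 320.8366237179724, 'cy': 239.71751994353363, 'T_tool_cam': array([[ 1.    ,  0.0005, -0.0004, -0.0003],
       [ 0.0005, -0.2896,  0.9571, -0.1279],
       [ 0.0004, -0.9571, -0.2896,  0.0743],
       [ 0.    ,  0.    ,  0.    ,  1.    ]])}
```

View pics/top0.png

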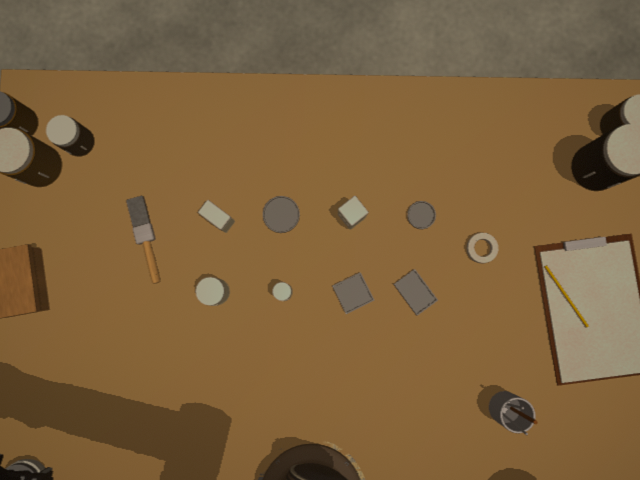

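View pics/side0.png

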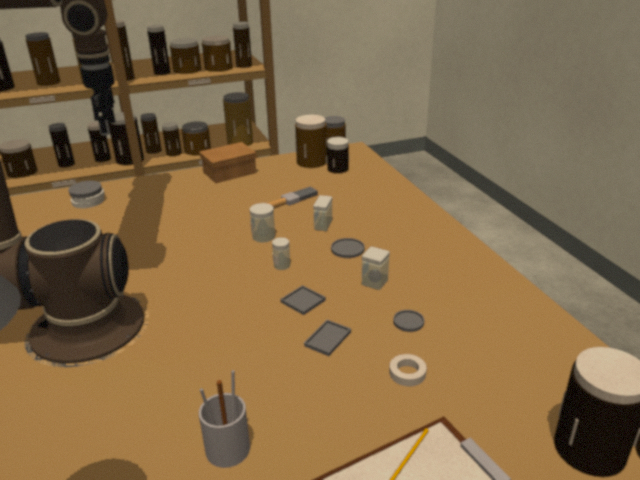

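The top view shows the lids at about (215,215) oblong, (352,211) square, (210,291) big round and (282,291) small round. The trays are at (281,214) big round, (421,215) small round, (352,292) square and (414,292) oblong. I'll measure these next.

```bash
cat > h.py <<'E'
from bench import *
import cv2,numpy as np
np.set_printoptions(precision=4,suppress=True)
def px2w(n,u,z,s=None):
    c=camera_info(n)
    d=np.array([(u[0]-c['cx'])/c['fx'],(u[1]-c['cy'])/c['fy'],1.])
    R=np.array(c['R']);t=np.array(c['t'])
    o=-R.T@t; d=R.T@d
    return o+d*(z-o[2])/d[2]
def find(im,kind,u,r=32):
    x0,y0=u[0]-r,u[1]-r
    h=cv2.cvtColor(im[y0:u[1]+r,x0:u[0]+r],cv2.COLOR_RGB2HSV).astype(int)
    S,V=h[...,1],h[...,2]
    m=((V>135)&(S<75)) if kind=='lid' else ((S<75)&(V<135)&(V>45))
    n,l,st,ce=cv2.connectedComponentsWithStats(m.astype(np.uint8),connectivity=4)
    k=1+np.argmax(st[1:,4]); cs,_=cv2.findContours((l==k).astype(np.uint8),cv2.RETR_EXTERNAL,cv2.CHAIN_APPROX_NONE)
    c=max(cs,key=cv2.contourArea)
    return c.reshape(-1,2)+[x0,y0], st[k,4]
OB=dict(oj=('lid',(215,215),.074),sj=('lid',(352,211),.08),bj=('lid',(210,291),.084),rj=('lid',(282,291),.068),
 bt=('tray',(281,214),.01),rt=('tray',(421,215),.01),st=('tray',(352,292),.01),ot=('tray',(414,292),.01))
E
python3 - <<'E'
from h import *
im=cv2.imread('pics/top0.png')[:,:,::-1]
for k,(kind,u,z) in OB.items():
    c,a=find(im,kind,u)
    w=np.array([px2w('top',p,z)[:2] for p in c])*1000
    r=cv2.minAreaRect(w.astype(np.float32)); (e,rad)=cv2.minEnclosingCircle(w.astype(np.float32))
    mo=cv2.moments(w.astype(np.float32)); 
    print(k,a,'rect',np.round(r[0],1),np.round(r[1],1),round(r[2],1),'circ',np.round(e,1),round(rad,1),'mom',round(mo['m10']/mo['m00'],1),round(mo['m01']/mo['m00'],1))
z=np.hstack([cv2.resize(im[170:330,180:310],None,fx=4,fy=4)]);cv2.imwrite('pics/za.png',z[:600,:,::-1])
E
```

```text
oj 448 rect [604.5 219.7] [61.5 34.3] 54.0 circ [604.6 218.9] 33.7 mom 604.4 219.7
sj 461 rect [617.7 -78.7] [45.9 46.1] 39.9 circ [618.4 -78.7] 30.5 mom 617.9 -78.6
bj 598 rect [439.8 221.3] [56.1 57. ] 65.5 circ [440.2 221.2] 29.3 mom 440.1 221.0
rj 253 rect [441.9  70.2] [36.1 36.3] 1.2 circ [442.8  70.2] 19.2 mom 442.8 70.3
bt 1014 rect [617.   80.4] [80.5 79.9] 46.2 circ [616.9  81. ] 41.1 mom 617.0 81.2
rt 584 rect [ 621.9 -234.8] [58.7 59.5] 45.5 circ [ 621.8 -234.6] 30.9 mom 621.7 -234.7
st 953 rect [444.1 -84. ] [68.2 67.8] 27.6 circ [443.1 -84. ] 47.1 mom 443.7 -84.2
ot 990 rect [ 448.6 -223. ] [84.9 57.3] 37.0 circ [ 447.8 -222.1] 49.6 mom 448.6 -222.9
```

View pics/za.png

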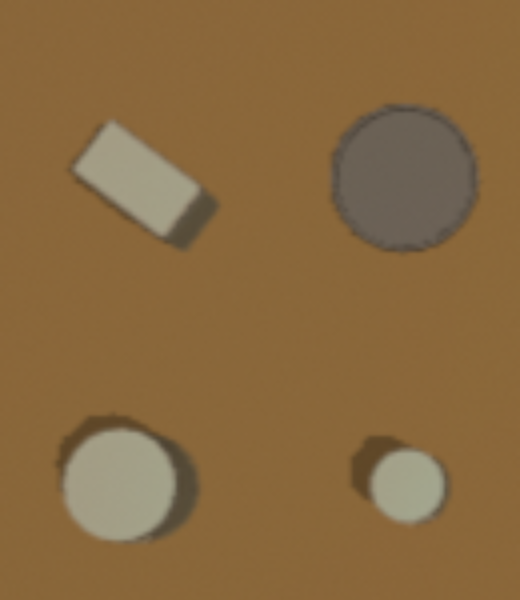

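```bash
python3 - <<'E'
from h import *
import bench
from scipy.spatial.transform import Rotation as R
s=state(); M=R.from_quat(s['tool_rot']).as_matrix(); print(M, s['qpos'])
print([k for k in dir(bench) if not k.startswith('_')], getattr(bench,'tcp_to_tips',None), {k:s[k] for k in s if k not in('qpos','qvel')}.keys())
E
```

```text
[[ 0.2249 -0.0003 -0.9744]
 [ 0.9744 -0.0012  0.2249]
 [-0.0012 -1.     -0.    ]] [ 1.344   0.1263 -0.0404  1.4053 -0.      1.5708]
['Unreachable', 'camera_info', 'get_image', 'hand_in', 'state', 'tcp_to_tips'] 0.014 dict_keys(['clock', 'joint_torque', 'tcp_pos', 'tool_rot', 'ft_force', 'wrist_torque', 'gripper_width'])
```

Emit:
drive_tool:
  rows:
    - [[0.322,-0.291,-0.07],[0,0,-0.5],-1]
    - [[0.322,-0.291,-0.07],[0,0,-0.5],-1]
    - [[0.322,-0.291,-0.07],[0,0,-0.5],-1]
    - [[0.322,-0.291,-0.07],[0,0,-0.5],-1]
    - [[0.322,-0.291,-0.07],[0,0,-0.5],-1]
    - [[0.322,-0.291,-0.07],[0,0,-0.5],-1]
    - [[0.322,-0.291,-0.07],[0,0,-0.5],-1]
    - [[0.322,-0.291,-0.07],[0,0,-0.5],-1]
    - [[0.322,-0.291,-0.07],[0,0,-0.5],-1]
    - [[0.322,-0.291,-0.07],[0,0,-0.5],-1]
    - [[0.322,-0.291,-0.07],[0,0,-0.5],-1]
    - [[0.322,-0.291,-0.07],[0,0,-0.5],-1]

```text
clock: 1.15
tcp_pos: [0.4424, 0.2174, 0.1739]
tool_rot: [0.646, 0.287, -0.288, -0.645]
ft_force: [0.6, -0.4, -1.1]
gripper_width: 0.0854
```

Emit:
drive_tool:
  rows:
    - [[0,0,0],[0,0,0],-1]
    - [[0,0,0],[0,0,0],-1]
    - [[0,0,0],[0,0,0],-1]

```text
clock: 1.4
tcp_pos: [0.4394, 0.2211, 0.1754]
tool_rot: [-0.645, -0.29, 0.29, 0.645]
ft_force: [-0.6, -0.5, -0.3]
gripper_width: 0.0852
```

```bash
cat >> h.py <<'E'
from scipy.spatial.transform import Rotation as Ro
def rep():
    s=state(); M=Ro.from_quat(s['tool_rot']).as_matrix()
    print('t',s['clock'],'tcp',s['tcp_pos'],'jawyaw',np.degrees(np.arctan2(M[1,0],M[0,0])),'q',s['qpos'],'w',s['gripper_width'],'f',s['ft_force'])
    return s,M
def wpx(p,s,M):
    c=camera_info('wrist');T=np.array(c['T_tool_cam'])
    q=M.T@(np.asarray(p)-s['tcp_pos']); q=T[:3,:3].T@(q-T[:3,3])
    return np.array([c['fx']*q[0]/q[2]+c['cx'],c['fy']*q[1]/q[2]+c['cy']])
def circ(im,c,r,z,s,M,col):
    a=np.linspace(0,2*np.pi,60)
    P=np.array([wpx([c[0]+r*np.cos(t),c[1]+r*np.sin(t),z],s,M) for t in a])
    cv2.polylines(im,[P.round().astype(int)],True,col,1)
def box(im,c,lx,ly,ang,z,s,M,col):
    a=np.radians(ang);R=np.array([[np.cos(a),-np.sin(a)],[np.sin(a),np.cos(a)]])
    P=np.array([wpx(list(np.array(c[:2])+R@[i*lx/2,j*ly/2])+[z],s,M) for i,j in((1,1),(1,-1),(-1,-1),(-1,1))])
    cv2.polylines(im,[P.round().astype(int)],True,col,1)
E
python3 - <<'E'
from h import *
s,M=rep()
im=get_image('wrist')[:,:,::-1].copy()
circ(im,(.440,.221),.03,.084,s,M,(0,0,255));circ(im,(.440,.221),.03,.0,s,M,(0,255,0))
box(im,(.6045,.2197),.064,.036,54,.074,s,M,(0,0,255))
circ(im,(.617,.081),.042,.010,s,M,(255,0,0))
cv2.imwrite('pics/w1.png',im)
E
```

```text
t 1.4 tcp [0.4394 0.2211 0.1754] jawyaw 48.42483932554048 q [ 0.4661  0.073  -0.2515  1.2464  0.0002  1.1918] w 0.08515952100287583 f [-0.6496 -0.4804 -0.3361]
```

View pics/w1.png

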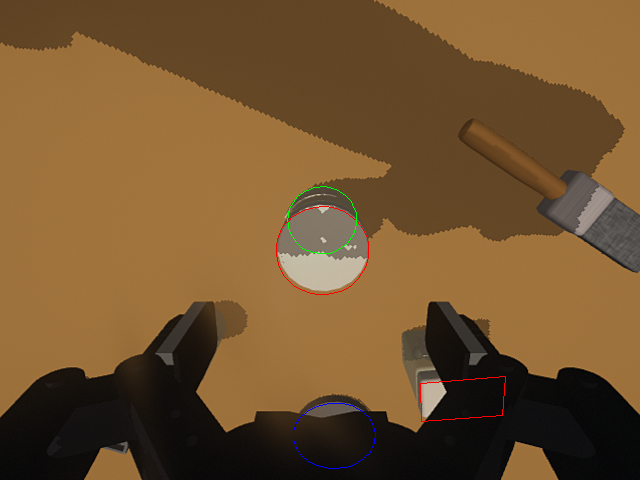

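The wrist image agrees with the prediction: the big jar's lid centre is at (322,250), matching the projected circle. Descending to grip.

Emit:
drive_tool:
  rows:
    - [[0,0,-0.03],[0,0,0],-1]
    - [[0,0,-0.06],[0,0,0],-1]
    - [[0,0,-0.09],[0,0,0],-1]
    - [[0,0,-0.115],[0,0,0],-1]
    - [[0,0,-0.13],[0,0,0],-1]
    - [[0,0,-0.13],[0,0,0],-1]
    - [[0,0,-0.13],[0,0,0],-1]
    - [[0,0,-0.13],[0,0,0],1]
    - [[0,0,-0.13],[0,0,0],1]
    - [[0,0,-0.13],[0,0,0],1]
    - [[0,0,-0.13],[0,0,0],1]
    - [[0,0,-0.13],[0,0,0],1]
  newtons: 45

```text
clock: 2.45
tcp_pos: [0.4411, 0.2214, 0.0472]
tool_rot: [-0.645, -0.291, 0.289, 0.645]
ft_force: [-1.4, 1.4, 5.5]
gripper_width: 0.0592
```

Emit:
drive_tool:
  rows:
    - [[0,0,0],[0,0,0],1]
    - [[0,0,0],[0,0,0],1]
    - [[0,0,0],[0,0,0],1]
    - [[0,0,0],[0,0,0],1]
    - [[0,0,0],[0,0,0],1]
    - [[0,0,0],[0,0,0],1]

```text
clock: 2.95
tcp_pos: [0.4411, 0.2214, 0.0472]
tool_rot: [-0.645, -0.291, 0.289, 0.645]
ft_force: [-1.2, 0.3, 6.3]
gripper_width: 0.059
```

Emit:
drive_tool:
  rows:
    - [[0,0,0.01],[0,0,0],1]
    - [[0,0,0.025],[0,0,0],1]
    - [[0,0,0.045],[0,0,0],1]
    - [[0.01,-0.008,0.06],[0,0,0],1]
    - [[0.035,-0.028,0.06],[0,0,0],1]
    - [[0.06,-0.048,0.06],[0,0,0],1]
    - [[0.085,-0.068,0.06],[0,0,0],1]
    - [[0.11,-0.088,0.06],[0,0,0],1]
    - [[0.135,-0.108,0.06],[0,0,0],1]
    - [[0.16,-0.128,0.06],[0,0,0],1]
    - [[0.172,-0.137,0.06],[0,0,0],1]
    - [[0.176,-0.14,0.06],[0,0,0],1]

```text
clock: 3.95
tcp_pos: [0.6178, 0.0784, 0.1052]
tool_rot: [0.646, 0.289, -0.289, -0.645]
ft_force: [0.6, 1.0, -4.1]
gripper_width: 0.0591
```

Emit:
drive_tool:
  rows:
    - [[0,0,-0.005],[0,0,0],1]
    - [[0,0,-0.015],[0,0,0],1]
    - [[0,0,-0.025],[0,0,0],1]
    - [[0,0,-0.035],[0,0,0],1]
    - [[0,0,-0.035],[0,0,0],1]
    - [[0,0,-0.035],[0,0,0],1]

```text
clock: 4.45
tcp_pos: [0.6146, 0.0811, 0.0691]
tool_rot: [-0.645, -0.289, 0.291, 0.645]
ft_force: [0.1, -0.0, -3.1]
gripper_width: 0.0589
```

```bash
python3 - <<'E'
from h import *
s,M=rep()
im=get_image('wrist')[:,:,::-1].copy()
circ(im,(.617,.081),.039,.010,s,M,(255,0,0)); p=s['tcp_pos']
circ(im,p,.03,p[2]-.047,s,M,(0,0,255));circ(im,p,.03,p[2]-.047+.084,s,M,(0,255,0))
cv2.imwrite('pics/w2.png',im)
E
```

```text
t 4.45 tcp [0.6146 0.0811 0.0691] jawyaw 48.41790635989257 q [ 0.1311  0.3568 -0.1346  1.0821  0.      0.8569] w 0.05886487445698939 f [ 0.1327 -0.0426 -3.1333]
```

View pics/w2.png

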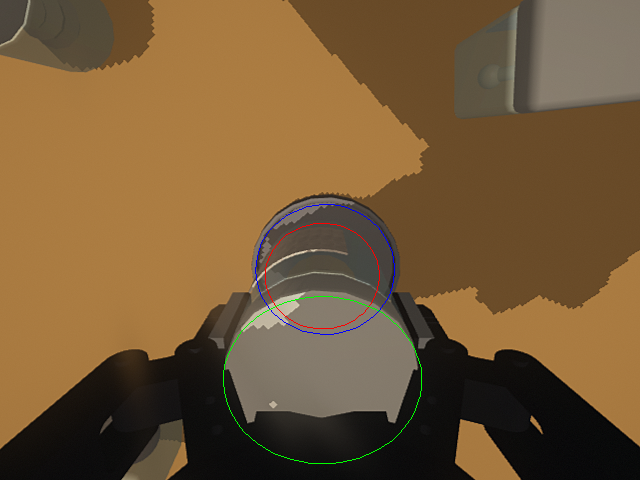

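Emit:
drive_tool:
  rows:
    - [[0.001,0,-0.006],[0,0,0],1]
    - [[0.002,0,-0.011],[0,0,0],1]
    - [[0.002,0,-0.015],[0,0,0],1]
    - [[0.002,0,-0.017],[0,0,0],1]
    - [[0.002,0,-0.018],[0,0,0],1]
    - [[0.002,0,-0.019],[0,0,0],1]
    - [[0.002,0,-0.019],[0,0,0],1]
    - [[0.002,0,-0.019],[0,0,0],1]

```text
clock: 5.17
tcp_pos: [0.6182, 0.0806, 0.0515]
tool_rot: [0.645, 0.29, -0.289, -0.645]
ft_force: [-0.2, -0.4, -3.6]
gripper_width: 0.0595
```

Emit:
drive_tool:
  rows:
    - [[-0.001,0,-0.001],[0,0,0],1]
    - [[-0.001,0,-0.002],[0,0,0],1]
    - [[-0.001,0,-0.002],[0,0,0],1]

```text
clock: 5.42
tcp_pos: [0.6181, 0.0805, 0.0512]
tool_rot: [0.646, 0.291, -0.289, -0.645]
ft_force: [-0.8, -1.4, 6.4]
gripper_width: 0.0591
```

Emit:
drive_tool:
  rows:
    - [[0,0,0],[0,0,0],-1]
    - [[0,0,0],[0,0,0],-1]
    - [[0,0,0],[0,0,0],-1]
    - [[0,0,0],[0,0,0],-1]
    - [[0,0,0],[0,0,0],-1]
    - [[0,0,0],[0,0,0],-1]
    - [[0,0,0.02],[0,0,0],-1]
    - [[0,0,0.045],[0,0,0],-1]
    - [[0,0,0.075],[0,0,0],-1]
    - [[0,0,0.105],[0,0,0],-1]
    - [[0,0,0.105],[0,0,0],-1]

```text
clock: 6.33
tcp_pos: [0.6197, 0.0809, 0.1609]
tool_rot: [0.646, 0.293, -0.287, -0.644]
ft_force: [-0.1, -0.1, 0.9]
gripper_width: 0.0854
```

```bash
python3 - <<'E'
from h import *
s,M=rep()
im=get_image('wrist')[:,:,::-1].copy()
circ(im,(.617,.081),.039,.010,s,M,(255,0,0)); circ(im,(.617,.081),.03,.088,s,M,(0,255,0))
cv2.imwrite('pics/w3.png',im)
E
```

```text
t 6.3333 tcp [0.6197 0.0809 0.1609] jawyaw 48.362102369880965 q [0.1298 0.3184 0.0177 1.2609 0.     0.8566] w 0.08541183625498273 f [-0.0742 -0.1067  0.9294]
```

View pics/w3.png

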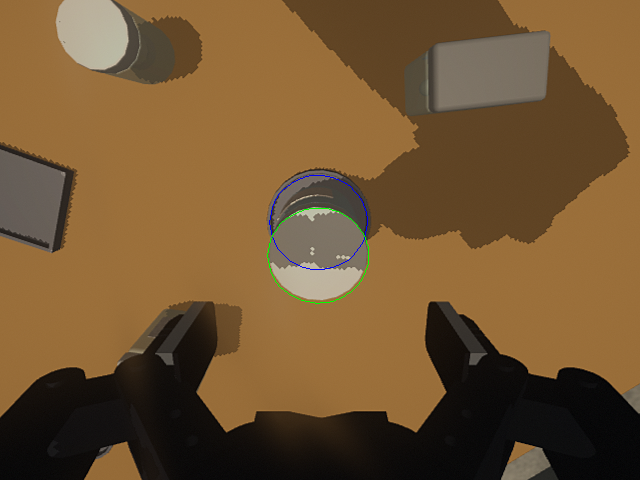

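The big jar is in its tray: lid centred at (318,255), on target, with the rim concentric around it. Next is the small round jar.

Emit:
drive_tool:
  rows:
    - [[-0.174,-0.011,0],[0,0,0],-1]
    - [[-0.174,-0.011,0],[0,0,0],-1]
    - [[-0.174,-0.011,0],[0,0,0],-1]
    - [[-0.174,-0.011,0],[0,0,0],-1]
    - [[-0.174,-0.011,0],[0,0,0],-1]
    - [[-0.174,-0.011,0],[0,0,0],-1]
    - [[-0.174,-0.011,0],[0,0,0],-1]
    - [[-0.174,-0.011,0],[0,0,0],-1]

```text
clock: 7.05
tcp_pos: [0.4444, 0.0697, 0.1542]
tool_rot: [0.645, 0.29, -0.289, -0.645]
ft_force: [0.6, -0.7, -0.7]
gripper_width: 0.0859
```

Emit:
drive_tool:
  rows:
    - [[0,0,-0.03],[0,0,0],-1]
    - [[0,0,-0.06],[0,0,0],-1]
    - [[0,0,-0.085],[0,0,0],-1]
    - [[0,0,-0.105],[0,0,0],-1]
    - [[0,0,-0.117],[0,0,0],-1]
    - [[0,0,-0.117],[0,0,0],-1]
    - [[0,0,-0.117],[0,0,0],-1]

```text
clock: 7.63
tcp_pos: [0.4436, 0.0695, 0.0366]
tool_rot: [-0.645, -0.289, 0.29, 0.645]
ft_force: [0.6, -0.3, 0.7]
gripper_width: 0.0855
```

Emit:
drive_tool:
  rows:
    - [[0,0,0],[0,0,0],1]
    - [[0,0,0],[0,0,0],1]
    - [[0,0,0],[0,0,0],1]
    - [[0,0,0],[0,0,0],1]
    - [[0,0,0],[0,0,0],1]
    - [[0,0,0],[0,0,0],1]
    - [[0,0,0],[0,0,0],1]
    - [[0,0,0],[0,0,0],1]
    - [[0,0,0],[0,0,0],1]
    - [[0,0,0],[0,0,0],1]

```text
clock: 8.47
tcp_pos: [0.4439, 0.0697, 0.0383]
tool_rot: [0.645, 0.29, -0.289, -0.645]
ft_force: [0.8, 0.8, 6.9]
gripper_width: 0.0392
```

Emit:
drive_tool:
  rows:
    - [[0,0,0.01],[0,0,0],1]
    - [[0,0,0.03],[0,0,0],1]
    - [[0,0,0.055],[0,0,0],1]
    - [[0.006,-0.01,0.07],[0,0,0],1]
    - [[0.017,-0.03,0.07],[0,0,0],1]
    - [[0.033,-0.057,0.07],[0,0,0],1]
    - [[0.05,-0.085,0.07],[0,0,0],1]
    - [[0.067,-0.114,0.07],[0,0,0],1]
    - [[0.084,-0.143,0.07],[0,0,0],1]
    - [[0.101,-0.172,0.07],[0,0,0],1]
    - [[0.118,-0.201,0.07],[0,0,0],1]
    - [[0.135,-0.23,0.07],[0,0,0],1]

```text
clock: 9.47
tcp_pos: [0.5784, -0.162, 0.1077]
tool_rot: [-0.645, -0.289, 0.29, 0.645]
ft_force: [1.4, 0.5, -1.3]
gripper_width: 0.0392
```

Emit:
drive_tool:
  rows:
    - [[0.017,-0.029,0],[0,0,0],1]
    - [[0.031,-0.055,0],[0,0,0],1]
    - [[0.04,-0.07,0],[0,0,0],1]
    - [[0.0435,-0.075,-0.005],[0,0,0],1]
    - [[0.0435,-0.075,-0.02],[0,0,0],1]
    - [[0.0435,-0.075,-0.035],[0,0,0],1]
    - [[0.0435,-0.075,-0.045],[0,0,0],1]
    - [[0.0435,-0.075,-0.05],[0,0,0],1]
    - [[0.0435,-0.075,-0.05],[0,0,0],1]
    - [[0.0435,-0.075,-0.05],[0,0,0],1]

```text
clock: 10.3
tcp_pos: [0.6214, -0.235, 0.0575]
tool_rot: [-0.645, -0.29, 0.29, 0.645]
ft_force: [0.1, -0.5, -1.9]
gripper_width: 0.0391
```

```bash
python3 - <<'E'
from h import *
s,M=rep()
im=get_image('wrist')[:,:,::-1].copy()
circ(im,(.6218,-.2347),.029,.010,s,M,(255,0,0)); p=s['tcp_pos']
circ(im,p,.02,p[2]-.038,s,M,(0,0,255));circ(im,p,.02,p[2]+.030,s,M,(0,255,0))
cv2.imwrite('pics/w4.png',im)
E
```

```text
t 10.3 tcp [ 0.6214 -0.235   0.0575] jawyaw 48.388878170948374 q [-0.3615  0.4416 -0.036   1.0935  0.0001  0.3647] w 0.03912749083705084 f [ 0.0547 -0.4733 -1.95  ]
```

View pics/w4.png

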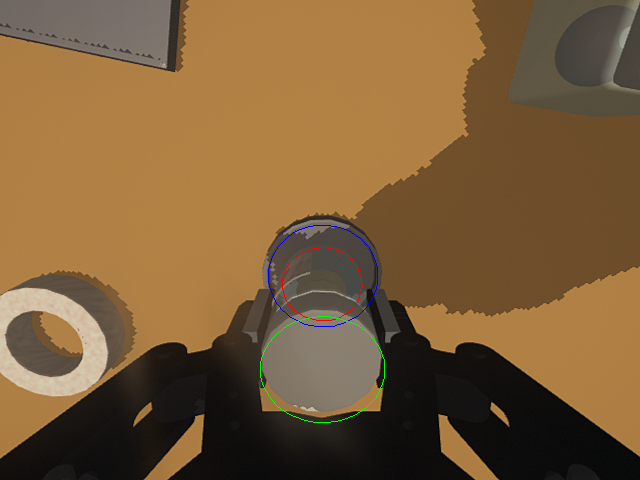

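Emit:
drive_tool:
  rows:
    - [[0,0,-0.006],[0,0,0],1]
    - [[0,0,-0.011],[0,0,0],1]
    - [[0,0,-0.014],[0,0,0],1]
    - [[0,0,-0.0155],[0,0,0],1]
    - [[0,0,-0.0165],[0,0,0],1]
    - [[0,0,-0.0165],[0,0,0],1]
    - [[0,0,-0.0165],[0,0,0],1]

```text
clock: 10.93
tcp_pos: [0.6215, -0.2354, 0.0424]
tool_rot: [0.645, 0.29, -0.289, -0.645]
ft_force: [-4.1, 2.2, 8.8]
gripper_width: 0.0394
```

Emit:
drive_tool:
  rows:
    - [[0,0,0.001],[0,0,0],-1]
    - [[0,0,0.001],[0,0,0],-1]
    - [[0,0,0.001],[0,0,0],-1]
    - [[0,0,0.001],[0,0,0],-1]
    - [[0,0,0.001],[0,0,0],-1]
    - [[0,0,0.001],[0,0,0],-1]
    - [[0,0,0.001],[0,0,0],-1]
    - [[0,0,0.02],[0,0,0],-1]
    - [[0,0,0.045],[0,0,0],-1]
    - [[0,0,0.075],[0,0,0],-1]
    - [[0,0,0.115],[0,0,0],-1]
    - [[0,0,0.115],[0,0,0],-1]

```text
clock: 11.93
tcp_pos: [0.6243, -0.2365, 0.1643]
tool_rot: [0.648, 0.292, -0.287, -0.642]
ft_force: [0.8, 0.6, 1.2]
gripper_width: 0.0856
```

```bash
python3 - <<'E'
from h import *
s,M=rep()
im=get_image('wrist')[:,:,::-1].copy()
circ(im,(.6218,-.2347),.029,.010,s,M,(255,0,0))
circ(im,(.6218,-.2347),.02,.072,s,M,(0,255,0))
cv2.imwrite('pics/w5.png',im)
E
```

```text
t 11.9333 tcp [ 0.6243 -0.2365  0.1643] jawyaw 48.36089452977224 q [-0.3621  0.3987  0.1381  1.299   0.      0.3646] w 0.08559570014652468 f [0.8439 0.5523 1.2332]
```

View pics/w5.png

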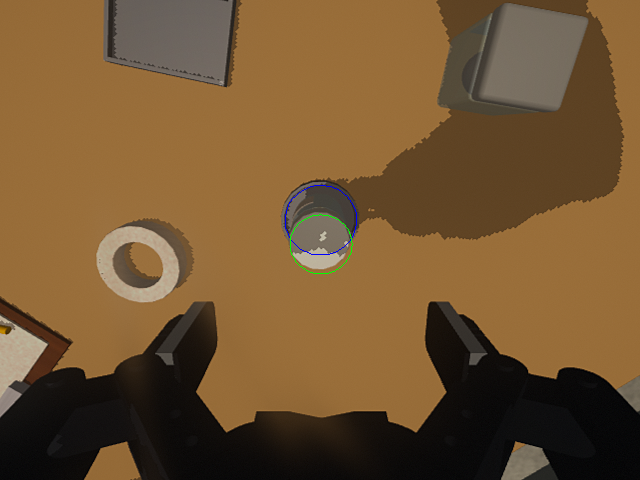

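The small jar is in its tray: lid at (321,240), about 3 mm off centre, rim around it. Square jar next.

Emit:
drive_tool:
  rows:
    - [[-0.004,0.04,0],[0,0,-0.07],-1]
    - [[-0.004,0.08,0],[0,0,-0.148],-1]
    - [[-0.004,0.12,0],[0,0,-0.148],-1]
    - [[-0.004,0.15,0],[0,0,-0.148],-1]
    - [[-0.004,0.156,0],[0,0,-0.148],-1]
    - [[-0.004,0.156,0],[0,0,-0.148],-1]
    - [[-0.004,0.156,0],[0,0,-0.148],-1]

```text
clock: 12.57
tcp_pos: [0.6174, -0.0795, 0.1552]
tool_rot: [0.665, 0.241, -0.242, -0.665]
ft_force: [-0.2, 0.1, -0.7]
gripper_width: 0.0854
```

```bash
python3 - <<'E'
from h import *
s,M=rep()
im=get_image('wrist')[:,:,::-1].copy()
box(im,(.6178,-.0786),.048,.048,39.9,.08,s,M,(0,255,0))
box(im,(.6178,-.0786),.048,.048,39.9,.0,s,M,(0,0,255))
box(im,(.4438,-.0841),.064,.064,27.6,.01,s,M,(255,0,0))
cv2.imwrite('pics/w6.png',im)
E
```

```text
t 12.5667 tcp [ 0.6174 -0.0795  0.1552] jawyaw 39.92133584795476 q [-0.1279  0.3233  0.0118  1.26   -0.0005  0.7461] w 0.08542117294811385 f [-0.2086  0.0871 -0.7156]
```

View pics/w6.png

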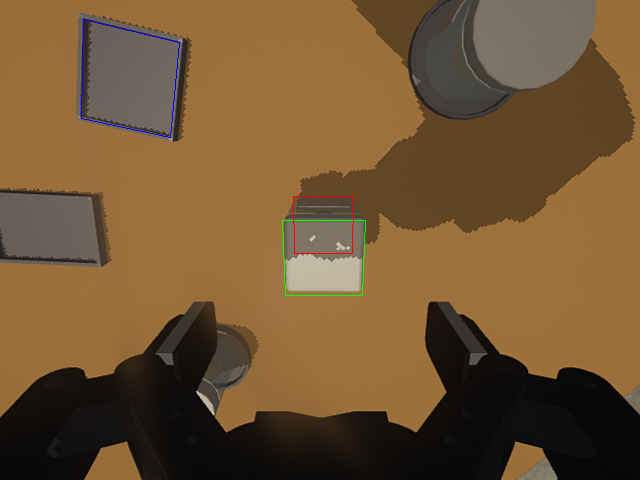

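The square jar's lid at (325,256) matches its outline and angle. Descending and gripping.

Emit:
drive_tool:
  rows:
    - [[0,0,-0.03],[0,0,0],-1]
    - [[0,0,-0.06],[0,0,0],-1]
    - [[0,0,-0.085],[0,0,0],-1]
    - [[0,0,-0.105],[0,0,0],-1]
    - [[0,0,-0.1125],[0,0,0],-1]
    - [[0,0,-0.1125],[0,0,0],-1]
    - [[0,0,-0.1125],[0,0,0],-1]

```text
clock: 13.2
tcp_pos: [0.6177, -0.0805, 0.0436]
tool_rot: [0.665, 0.241, -0.241, -0.665]
ft_force: [-0.1, -0.2, 0.4]
gripper_width: 0.0853
```

Emit:
drive_tool:
  rows:
    - [[0,0,0],[0,0,0],1]
    - [[0,0,0],[0,0,0],1]
    - [[0,0,0],[0,0,0],1]
    - [[0,0,0],[0,0,0],1]
    - [[0,0,0],[0,0,0],1]
    - [[0,0,0],[0,0,0],1]
    - [[0,0,0],[0,0,0],1]
    - [[0,0,0],[0,0,0],1]
    - [[0,0,0],[0,0,0],1]

```text
clock: 13.95
tcp_pos: [0.6186, -0.0796, 0.0448]
tool_rot: [0.665, 0.242, -0.24, -0.664]
ft_force: [0.1, -0.1, 6.7]
gripper_width: 0.0474
```

Emit:
drive_tool:
  rows:
    - [[0,0,0.01],[0,0,0],1]
    - [[0,0,0.03],[0,0,0],1]
    - [[0,0,0.05],[0,0,0],1]
    - [[-0.01,0,0.06],[0,0,-0.02],1]
    - [[-0.03,-0.001,0.06],[0,0,-0.05],1]
    - [[-0.055,-0.002,0.06],[0,0,-0.09],1]
    - [[-0.08,-0.003,0.06],[0,0,-0.13],1]
    - [[-0.105,-0.004,0.06],[0,0,-0.17],1]
    - [[-0.13,-0.005,0.06],[0,0,-0.2],1]
    - [[-0.155,-0.005,0.06],[0,0,-0.215],1]
    - [[-0.17,-0.005,0.06],[0,0,-0.215],1]
    - [[-0.174,-0.005,0.06],[0,0,-0.215],1]

```text
clock: 14.95
tcp_pos: [0.4397, -0.0841, 0.1029]
tool_rot: [-0.687, -0.167, 0.169, 0.687]
ft_force: [-0.5, 0.3, -3.2]
gripper_width: 0.0473
```

Emit:
drive_tool:
  rows:
    - [[0,0,-0.005],[0,0,0],1]
    - [[0,0,-0.02],[0,0,0],1]
    - [[0,0,-0.033],[0,0,0],1]
    - [[0,0,-0.04],[0,0,0],1]
    - [[0,0,-0.04],[0,0,0],1]
    - [[0,0,-0.04],[0,0,0],1]

```text
clock: 15.45
tcp_pos: [0.4437, -0.0844, 0.0629]
tool_rot: [-0.687, -0.168, 0.169, 0.687]
ft_force: [-0.3, 0.1, -1.6]
gripper_width: 0.0474
```

```bash
python3 - <<'E'
from h import *
s,M=rep()
im=get_image('wrist')[:,:,::-1].copy(); p=s['tcp_pos']
box(im,(.4438,-.0841),.064,.064,27.6,.01,s,M,(255,0,0))
box(im,p,.048,.048,27.6,p[2]-.0448,s,M,(0,0,255))
box(im,p,.048,.048,27.6,p[2]-.0448+.08,s,M,(0,255,0))
cv2.imwrite('pics/w7.png',im)
E
```

```text
t 15.45 tcp [ 0.4437 -0.0844  0.0629] jawyaw 27.560730138145534 q [-0.1879  0.0586 -0.5229  0.9903  0.      0.9019] w 0.047430818635174656 f [-0.2897  0.148  -1.5871]
```

View pics/w7.png

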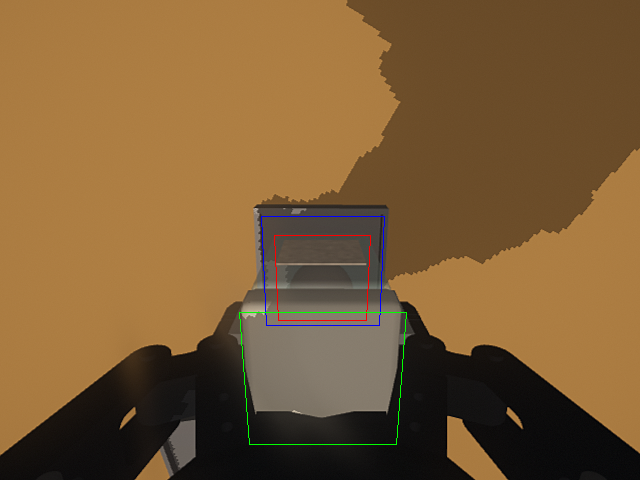

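Emit:
drive_tool:
  rows:
    - [[0,0,-0.006],[0,0,0],1]
    - [[0,0,-0.011],[0,0,0],1]
    - [[0,0,-0.014],[0,0,0],1]
    - [[0,0,-0.015],[0,0,0],1]
    - [[0,0,-0.016],[0,0,0],1]
    - [[0,0,-0.016],[0,0,0],1]
    - [[0,0,-0.016],[0,0,0],1]

```text
clock: 16.08
tcp_pos: [0.4437, -0.0845, 0.0488]
tool_rot: [0.687, 0.169, -0.168, -0.687]
ft_force: [-4.1, 1.0, 12.5]
gripper_width: 0.0475
```

Emit:
drive_tool:
  rows:
    - [[0,0,0.001],[0,0,0],-1]
    - [[0,0,0.001],[0,0,0],-1]
    - [[0,0,0.001],[0,0,0],-1]
    - [[0,0,0.001],[0,0,0],-1]
    - [[0,0,0.001],[0,0,0],-1]
    - [[0,0,0.001],[0,0,0],-1]
    - [[0,0,0.001],[0,0,0],-1]
    - [[0,0,0.02],[0,0,0],-1]
    - [[0,0,0.045],[0,0,0],-1]
    - [[0,0,0.075],[0,0,0],-1]
    - [[0,0,0.112],[0,0,0],-1]
    - [[0,0,0.112],[0,0,0],-1]

```text
clock: 17.08
tcp_pos: [0.4465, -0.085, 0.1657]
tool_rot: [0.688, 0.171, -0.165, -0.685]
ft_force: [1.2, -0.8, 0.6]
gripper_width: 0.0857
```

```bash
python3 - <<'E'
from h import *
s,M=rep()
im=get_image('wrist')[:,:,::-1].copy(); p=s['tcp_pos']
box(im,(.4438,-.0841),.064,.064,27.6,.01,s,M,(255,0,0))
box(im,(.4438,-.0841),.048,.048,27.6,.084,s,M,(0,255,0))
cv2.imwrite('pics/w8.png',im)
E
```

```text
t 17.0833 tcp [ 0.4465 -0.085   0.1657] jawyaw 27.560614986564854 q [-0.1882 -0.0017 -0.3508  1.2124  0.      0.9016] w 0.08566253274187298 f [ 1.1713 -0.7546  0.5583]
```

View pics/w8.png

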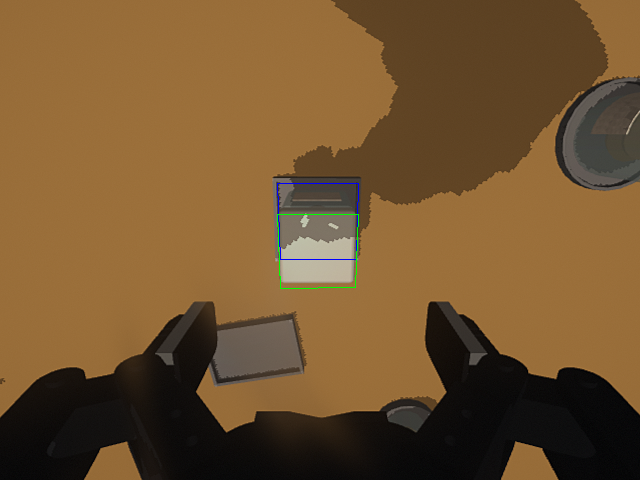

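The square jar is in its tray, aligned, with the lid at (318,248). Oblong jar next.

Emit:
drive_tool:
  rows:
    - [[0.02,0.03,0],[0,0,-0.12],-1]
    - [[0.035,0.065,0],[0,0,-0.24],-1]
    - [[0.05,0.1,0],[0,0,-0.36],-1]
    - [[0.067,0.13,0],[0,0,-0.48],-1]
    - [[0.083,0.16,0],[0,0,-0.6],-1]
    - [[0.1,0.19,0],[0,0,-0.72],-1]
    - [[0.115,0.22,0],[0,0,-0.84],-1]
    - [[0.13,0.25,0],[0,0,-0.96],-1]
    - [[0.148,0.28,0],[0,0,-1.07],-1]
    - [[0.161,0.3035,0],[0,0,-1.109],-1]
    - [[0.161,0.3035,0],[0,0,-1.109],-1]
    - [[0.161,0.3035,0],[0,0,-1.109],-1]

```text
clock: 18.13
tcp_pos: [0.6043, 0.2201, 0.1571]
tool_rot: [0.673, -0.218, 0.217, -0.672]
ft_force: [0.0, -0.3, 0.7]
gripper_width: 0.0852
```

Emit:
drive_tool:
  rows:
    - [[0,0,0],[0,0,0],-1]
    - [[0,0,0],[0,0,0],-1]

```text
clock: 18.3
tcp_pos: [0.6039, 0.218, 0.1588]
tool_rot: [0.673, -0.219, 0.218, -0.672]
ft_force: [-0.3, -0.2, 0.7]
gripper_width: 0.0853
```

```bash
python3 - <<'E'
from h import *
s,M=rep()
im=get_image('wrist')[:,:,::-1].copy(); p=s['tcp_pos']
box(im,(.6045,.2197),.064,.036,54,.074,s,M,(0,255,0))
box(im,(.6045,.2197),.064,.036,54,.0,s,M,(0,0,255))
cv2.imwrite('pics/w9.png',im)
E
```

```text
t 18.3 tcp [0.6039 0.218  0.1588] jawyaw -36.00812229701025 q [ 0.3465  0.3603  0.0711  1.2829 -0.0002  2.5458] w 0.08527132781763075 f [-0.2502 -0.1592  0.7028]
```

View pics/w9.png

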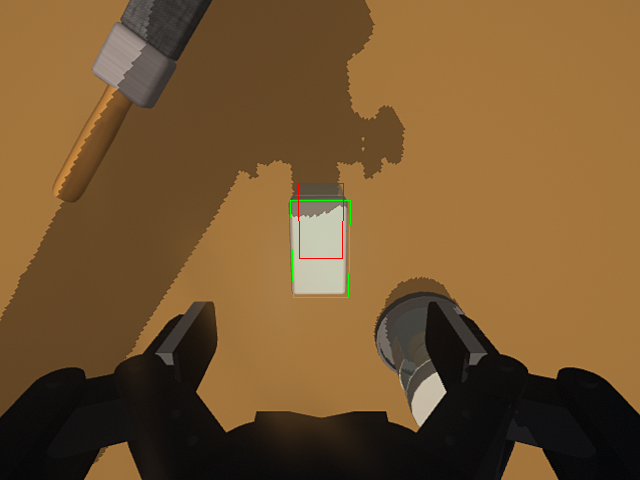

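The oblong lid at (320,248) matches its outline. Gripping.

Emit:
drive_tool:
  rows:
    - [[0,0,-0.03],[0,0,0],-1]
    - [[0,0,-0.06],[0,0,0],-1]
    - [[0,0,-0.09],[0,0,0],-1]
    - [[0,0,-0.11],[0,0,0],-1]
    - [[0,0,-0.118],[0,0,0],-1]
    - [[0,0,-0.118],[0,0,0],-1]
    - [[0,0,-0.118],[0,0,0],-1]

```text
clock: 18.93
tcp_pos: [0.6047, 0.2186, 0.0422]
tool_rot: [-0.672, 0.218, -0.219, 0.673]
ft_force: [-0.4, 0.1, 0.5]
gripper_width: 0.0855
```

Emit:
drive_tool:
  rows:
    - [[0,0,0],[0,0,0],1]
    - [[0,0,0],[0,0,0],1]
    - [[0,0,0],[0,0,0],1]
    - [[0,0,0],[0,0,0],1]
    - [[0,0,0],[0,0,0],1]
    - [[0,0,0],[0,0,0],1]
    - [[0,0,0],[0,0,0],1]
    - [[0,0,0],[0,0,0],1]
    - [[0,0,0],[0,0,0],1]
    - [[0,0,0],[0,0,0],1]

```text
clock: 19.77
tcp_pos: [0.6051, 0.2194, 0.0424]
tool_rot: [-0.672, 0.218, -0.219, 0.673]
ft_force: [-1.3, -0.2, 5.9]
gripper_width: 0.0356
```

Emit:
drive_tool:
  rows:
    - [[0,0,0.01],[0,0,0],1]
    - [[0,0,0.03],[0,0,0],1]
    - [[0,0,0.055],[0,0,0],1]
    - [[0,0,0.08],[0,0,0],1]
    - [[0,0,0.1],[0,0,0],1]
    - [[0,0,0.11],[0,0,0],1]
    - [[-0.003,-0.01,0.11],[0,0,0],1]
    - [[-0.01,-0.03,0.11],[0,0,-0.02],1]
    - [[-0.02,-0.056,0.11],[0,0,-0.04],1]
    - [[-0.03,-0.085,0.11],[0,0,-0.06],1]
    - [[-0.04,-0.113,0.11],[0,0,-0.08],1]
    - [[-0.05,-0.141,0.11],[0,0,-0.1],1]

```text
clock: 20.77
tcp_pos: [0.5525, 0.0762, 0.1492]
tool_rot: [0.661, -0.253, 0.251, -0.66]
ft_force: [0.8, -0.3, -1.6]
gripper_width: 0.0353
```

Emit:
drive_tool:
  rows:
    - [[-0.01,-0.028,0],[0,0,-0.02],1]
    - [[-0.02,-0.056,0],[0,0,-0.04],1]
    - [[-0.03,-0.085,0],[0,0,-0.06],1]
    - [[-0.04,-0.113,0],[0,0,-0.08],1]
    - [[-0.05,-0.141,0],[0,0,-0.1],1]
    - [[-0.06,-0.17,0],[0,0,-0.12],1]
    - [[-0.07,-0.198,0],[0,0,-0.14],1]
    - [[-0.08,-0.227,0],[0,0,-0.16],1]
    - [[-0.09,-0.255,0],[0,0,-0.18],1]
    - [[-0.099,-0.281,0],[0,0,-0.197],1]
    - [[-0.104,-0.296,0],[0,0,-0.197],1]
    - [[-0.106,-0.3015,0],[0,0,-0.197],1]

```text
clock: 21.77
tcp_pos: [0.4462, -0.2254, 0.1495]
tool_rot: [0.633, -0.318, 0.316, -0.632]
ft_force: [-0.5, 1.4, -2.2]
gripper_width: 0.0357
```

Emit:
drive_tool:
  rows:
    - [[0,0,-0.01],[0,0,0],1]
    - [[0,0,-0.03],[0,0,0],1]
    - [[0,0,-0.055],[0,0,0],1]
    - [[0,0,-0.075],[0,0,0],1]
    - [[0,0,-0.085],[0,0,0],1]
    - [[0,0,-0.09],[0,0,0],1]
    - [[0,0,-0.09],[0,0,0],1]
    - [[0,0,-0.09],[0,0,0],1]

```text
clock: 22.43
tcp_pos: [0.4489, -0.2232, 0.0616]
tool_rot: [-0.633, 0.315, -0.315, 0.633]
ft_force: [0.5, 0.4, -1.6]
gripper_width: 0.0353
```

```bash
python3 - <<'E'
from h import *
s,M=rep()
im=get_image('wrist')[:,:,::-1].copy(); p=s['tcp_pos']
box(im,(.4486,-.2229),.080,.052,37,.010,s,M,(255,0,0))
box(im,p,.064,.036,37,p[2]-.0424,s,M,(0,0,255))
box(im,p,.064,.036,37,p[2]-.0424+.074,s,M,(0,255,0))
cv2.imwrite('pics/w10.png',im)
E
```

```text
t 22.4333 tcp [ 0.4489 -0.2232  0.0616] jawyaw -52.959651781805675 q [-0.4614  0.1487 -0.4242  0.9977  0.0001  2.0337] w 0.035302797452743465 f [ 0.481   0.3719 -1.6152]
```

View pics/w10.png

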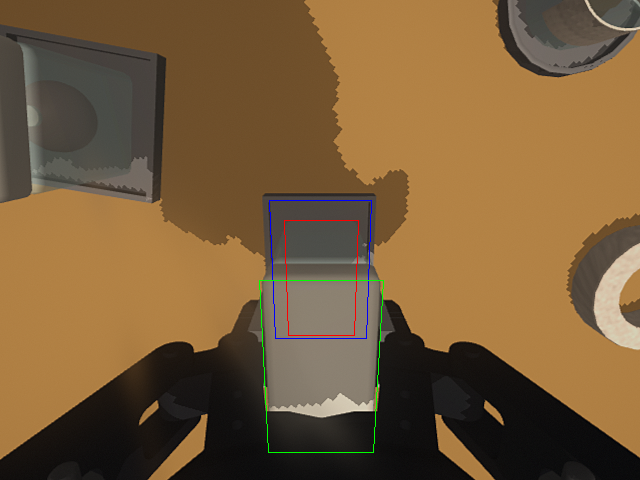

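Emit:
drive_tool:
  rows:
    - [[0,0,-0.006],[0,0,0],1]
    - [[0,0,-0.011],[0,0,0],1]
    - [[0,0,-0.014],[0,0,0],1]
    - [[0,0,-0.0155],[0,0,0],1]
    - [[0,0,-0.0165],[0,0,0],1]
    - [[0,0,-0.0165],[0,0,0],1]
    - [[0,0,-0.0165],[0,0,0],1]

```text
clock: 23.07
tcp_pos: [0.4485, -0.2235, 0.0464]
tool_rot: [-0.633, 0.315, -0.316, 0.633]
ft_force: [-5.6, 2.4, 11.2]
gripper_width: 0.0353
```

Emit:
drive_tool:
  rows:
    - [[0,0,0.001],[0,0,0],-1]
    - [[0,0,0.001],[0,0,0],-1]
    - [[0,0,0.001],[0,0,0],-1]
    - [[0,0,0.001],[0,0,0],-1]
    - [[0,0,0.001],[0,0,0],-1]
    - [[0,0,0.001],[0,0,0],-1]
    - [[0,0,0.001],[0,0,0],-1]
    - [[0,0,0.02],[0,0,0],-1]
    - [[0,0,0.045],[0,0,0],-1]
    - [[0,0,0.075],[0,0,0],-1]
    - [[0,0,0.112],[0,0,0],-1]
    - [[0,0,0.14],[0,0,0],-1]

```text
clock: 24.07
tcp_pos: [0.4486, -0.2235, 0.1872]
tool_rot: [-0.633, 0.315, -0.316, 0.633]
ft_force: [0.5, -0.2, -0.1]
gripper_width: 0.0856
```

Emit:
drive_tool:
  rows:
    - [[-0.04,0,0.03],[0,0,0],-1]
    - [[-0.08,0,0.06],[0,0,0],-1]
    - [[-0.12,0,0.09],[0,0,0],-1]
    - [[-0.15,0,0.1],[0,0,0],-1]
    - [[-0.18,0,0.1],[0,0,0],-1]
    - [[-0.2,0,0.1],[0,0,0],-1]
    - [[-0.2,0,0.1],[0,0,0],-1]
    - [[-0.2,0,0.1],[0,0,0],-1]

```text
clock: 24.73
tcp_pos: [0.2479, -0.2236, 0.2854]
tool_rot: [0.633, -0.315, 0.317, -0.632]
ft_force: [1.2, -0.9, 0.1]
gripper_width: 0.0855
```

```bash
python3 - <<'E'
from h import *
s,M=rep()
im=get_image('top'); cv2.imwrite('pics/top1.png',im[:,:,::-1])
si=get_image('side'); cv2.imwrite('pics/side1.png',cv2.resize(si[150:390,200:520],None,fx=2.4,fy=2.4)[:,:,::-1])
c=camera_info('top');R=np.array(c['R']);t=np.array(c['t'])
T=dict(big=(.6170,.0812,.088),small=(.6218,-.2347,.072),square=(.4438,-.0841,.084),oblong=(.4486,-.2229,.078))
for k,p in T.items():
    q=R@p+t; u=(int(round(c['fx']*q[0]/q[2]+c['cx'])),int(round(c['fy']*q[1]/q[2]+c['cy'])))
    cn,a=find(im,'lid',u,22)
    w=(np.array([px2w('top',x,p[2])[:2] for x in cn])*1000).astype(np.float32)
    r=cv2.minAreaRect(w); print(k,a,'c',np.round(r[0],1),np.round(r[1],1),round(r[2],1),'off',np.round(np.array(r[0])-np.array(p[:2])*1000,1))
E
```

```text
t 24.7333 tcp [ 0.2479 -0.2236  0.2854] jawyaw -53.11981761259967 q [-0.734  -0.2323 -0.288   1.5128  0.0001  1.7639] w 0.08550095863904034 f [ 1.199  -0.9182  0.0642]
big 586 c [616.2  79.9] [55.8 57.5] 1.1 off [-0.8 -1.3]
small 247 c [ 620.4 -234.5] [34.7 36.6] 1.1 off [-1.4  0.2]
square 479 c [443.  -83.8] [44.9 45.2] 27.7 off [-0.8  0.3]
oblong 483 c [ 449.7 -223.8] [62.1 34.3] 37.4 off [ 1.1 -0.9]
```

View pics/top1.png

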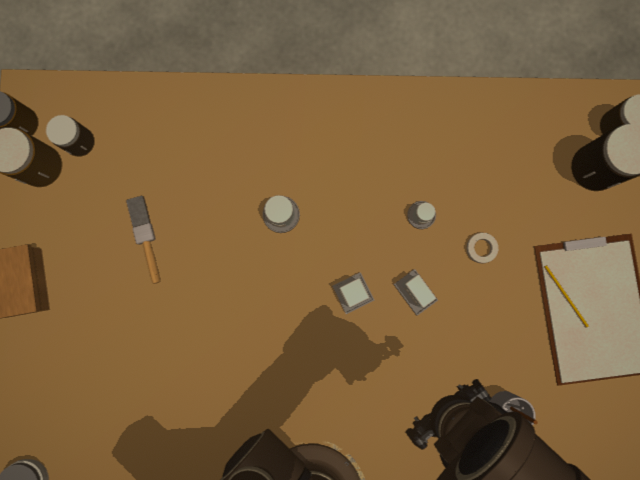

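View pics/side1.png

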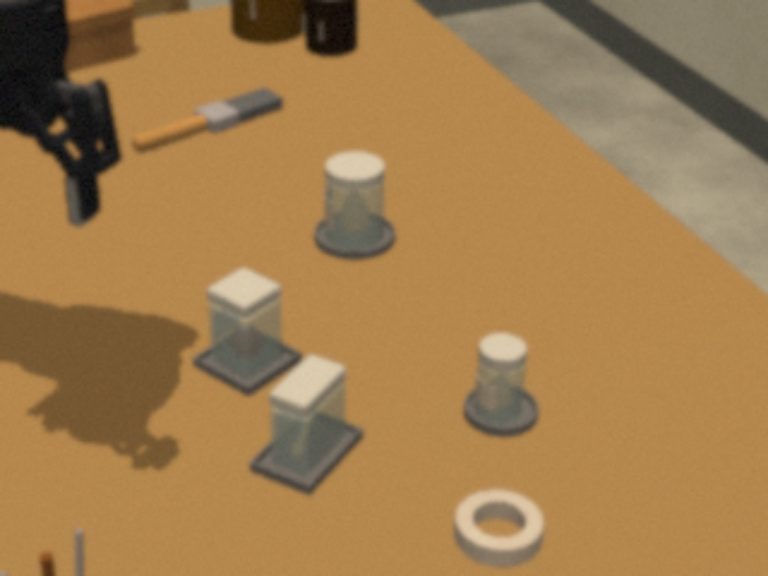

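The top view shows the four lids at (279,212), (425,212), (354,292) and (420,291), each over its own tray. The side view shows all four upright on the tray floors. The brush and tape have not moved and the arm is clear, so I'm handing in.

```bash
python3 - <<'E'
from h import *
s,M=rep(); print(np.abs(s['qvel']).max())
print(hand_in())
E
```

```text
t 24.8333 tcp [ 0.249  -0.2236  0.2847] jawyaw -53.00499155194128 q [-0.732  -0.2294 -0.2875  1.5124  0.0002  1.7639] w 0.08536192843532382 f [ 0.0192 -0.2518 -0.2682]
0.01983263413377019
the job is handed in; nothing more can be done
None
```

All four jars are standing in the trays of their own shape and size, and I handed the job in at about 25 s on the clock; it gave no verdict. I gripped each jar, carried it to its tray, lowered it until the wrist force showed it touching the tray floor, then released it.

- **Position:** in the final top view each jar is within about 2 mm of its tray centre. The wrist view of the small round jar, taken right after release, suggested about 3 mm instead. Both are well inside the 12 mm limit.
- **Alignment:** the square and oblong jars line up with their trays to within about 1°.
- **Upright:** the side view shows all four jars upright and seated. I judged this by eye and did not measure tilt.
- **Bystanders and arm:** the brush and tape roll look unmoved in the pictures, though I did not measure them. The arm stood clear and almost still at hand-in.

No check failed.

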